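# Free the jammed mill guard and latch it

### The job

Someone has jammed a yellow wedge in the guard track of the sample mill: work it loose, leave it in the blue tray, then push the clear orange-framed guard with the black grip shut until the latch catches and stays caught. Push firmly but do not ram it, and leave everything else on the bench and in the mill where it is.

Things in the scene. Friction and masses are not known exactly. Their poses are not given: they have to be found in the camera images.
- mill: Sample mill, fixed. Origin at bench height under the guard's plane; y along the track towards the closing side, x to its rear (-x = front). Grey base x -55..155, y -255..225, top z 20 mm. White end posts y 203..222 and -252..-233, x -42..58, z to 335 mm. Open front, rear, top. Behind the guard: round table (x 40..130, y -45..45, z to 70) and drive housing (x 72..148, y -190..-60, z to 90 mm).
- bar (a point): Middle of the front one of two steel bars, 22 mm diameter, running along y from post to post at z 320 mm (centres), at mill x -30 and +45 mm. They bar a tool pointing straight down from the wedge and the grip: lean it 25 to 40 degrees, fingers pointing down and towards the mill's +x.
- track (a point): Mid-length of the guard's track, at its top edge, mill (0, 0, 40 mm). The track is a groove along y from z 20 to 40 mm, its walls leaning outward 4 degrees: an aluminium cheek in front (outer side at x about -15 mm) and behind a black strip sprung towards the front with about 15 N.
- guard (a joint): Clear panel edged in orange, 130 mm wide (y), 5 mm thick, z 24..165 mm, sliding along the mill's +y to close. Value in m: 0 fully open; leading edge at mill y = -0.055 + value. Slides with 1 to 3 N and stays where left. If let go before the latch clicks it is pushed back and is not shut; latched, it holds against 5 N and more.
- bump (a point): Crown of the orange bump on the guard's top edge, 10 mm behind its leading edge, on its rear side. Closing, it meets a sprung roller at a guard value between 0.165 and 0.182 (the keeper's place varies and is not given). Resistance rises to 10 to 16 N; 12 mm after first meeting it clicks over, and 20 to 23 mm after meeting the guard rests latched, at a hard stop.
- guard_grip (a point): Black upright bar on the guard's front, 30 (x) by 12 (y) by 70 mm (z); origin at its centre, 100 mm above the bench, 17.5 mm in front of the guard's plane; axes as the mill's. At guard value q it is at mill (-0.0175, -0.12 + q, 0.10). Push its -y side towards +y. More than 40 N on the guard is ramming.
- latch_pin (a joint): Red pin, 10 mm diameter, at mill x 14 mm, y 112 to 128 mm, z 180..230 mm, with the latch roller on its lower end. It stands in the dark steel keeper, a column 30 (x) by 25 mm (y), x -3..27 mm, from 21 to 47 mm beyond the pin in y, z to 205 mm. Value in m, up: 0 at rest, up to 0.007 as the roller rides over the bump, then stays at about 0.0035 when latched.
- wedge: Yellow wedge 100 mm tall, 90 g, upright in the track; origin at centre of underside, axes as the mill's. Lower 38 mm: 60 long (y), 13 tapering to 8 mm (x). Handle above: 30 (y) by 14 mm (x), z 38..100, band at 88; take its y faces. Lower 20 mm jammed: 12 to 25 N straight up, less with side pulls along y; loose after 11 mm lift, clear after 22.
- tray: Blue open tray, fixed, 150 (x) by 130 (y) by 25 mm high, 4 mm walls, 4 mm floor; origin under its centre at bench height. It stands in front of the mill or further to the left; the grey and green box has the other place. The wedge may lie in it any way round, its origin within the tray's outline.
- tip_rack: Bystander: loose grey and green box 120 by 85 by 57 mm (origin at centre of underside), in the place beside the tray.
- amber_jar: Bystander: amber jar, 56 mm diameter, 75 mm tall, loose on the mill's base plate behind the guard's plane.
- wash_bottle: Bystander: white bottle, 70 mm diameter, 180 mm tall, right of the mill.
- beaker: Bystander: glass beaker, 70 mm diameter, 90 mm tall, left of the mill.
- screwdriver: Bystander: screwdriver 170 mm long lying on the bench in front of the mill, pointing roughly away from the robot, at most 35 mm high.
Not all that is in view belongs to the job. Several things have the shape of the wedge; the one meant has the colours described above. Of the things that look like the tray, the middle-sized one is meant.

How it is judged:
By the outcome, as a careful person would: the job done as asked, in the order asked, and still so for the second after the job is handed in, with the robot touching nothing.
It also fails if it takes over 72 s, if anything falls off the work surface, if the arm or the gripper's body presses on something with over 40 N, if the wrist force passes 120 N, or if a joint passes its speed limit or range.

### The arm

A 6-joint arm with a two-finger parallel gripper is mounted at the origin on the work surface. World frame = base frame: x ahead of the robot, y to its left, z up, the work surface at z = 0. Lengths are in m, angles in rad, forces in N, time in s.
With the tool pointing down it reaches from about 0.325 to 0.875 m from the base axis. Payload 4.4 kg.
Tool frame: the origin (TCP) lies midway between the tips of the shut fingers; the grasp point (between the pads) lies 19 mm behind it; x points along the fingers, z is the direction in which the jaws open and shut, and the axes are right-handed (so a half turn about x gives the same grasp; the last joint's range is limited). The gripper opens to 85 mm and grips with 20 to 120 N. Pads are 22 mm wide; open, the fingers measure 114 mm over their backs; the gripper's body (76 mm by 85 mm) begins 54 mm behind the grasp point. The pads swing forward as they close: fully open they stand 13 mm farther back than shut.
Start: joints at [1.077, 0.207, 1.542, -0, 1.393, -0.15], TCP at [0.194, 0.541, 0.231] pointing down, gripper open.
Joint ranges: [-2.73, 2.73], [-0.86, 2.22], [0.23, 2.46], [-1.11, 4.25], [0.08, 2.63], [-2.82, 2.82]. Speed limits (rad/s): [2.79, 2.79, 3.14, 3.14, 3.14, 3.14].

### API

Orientations are given as a unit quaternion [w, x, y, z].
In Python, from cell import arm gives the robot as it stands.
- The arm moves only by the shell command python3 -m handwheel 'ROWS' [FORCE]. ROWS is JSON, a list of rows, each a list of 7 numbers: the finger opening in cm, from 0 to 8.54, then the shift along the world's x, y, z in cm, then the turn, a rotation vector about the world's x, y, z in rad. In form: [[jaw, dx, dy, dz, ax, ay, az], ...]. A call has 1 to 12 rows; each row is the pose to reach, as a shift and turn from the pose measured when the call began; what a row does not reach only later rows make up. A row lasts 1/12 s, in which the tool goes at most 41.7 mm and 7.16 degrees, less where a joint would pass 70% of its speed; a pose out of reach is approached as far as the arm can. A call with a gripper value outside its range is refused whole. The fingers move at their own pace and stop on an object; FORCE is the grip in N (left out, the last holds). Time passes only in rows, so rows that repeat a pose let the fingers close. It gives the time, the measured TCP pose, the force and the opening at its end, in the units of the state.
- arm.get_state(): the state, without advancing time (a new reading comes with each control period).
- arm.grab_frame(name): name is "scene" or "top"; returns a dict with "image" (480x640x3 uint8, red, green, blue), "fx", "fy", "cx", "cy" (pixels), "xyz" and "orientation" of the camera in the world. Camera axes: x right, y up, looking along -z (the intrinsics and any distortion apply to the point x, -y, -z); pixel columns grow to the right and rows downward; lengths in m; the calibration is good to about 2 mm. A picture is of the moment at which its call begins. There is no depth.
- arm.hand_in(): hands the job in, once; it reports no verdict.
The state is a dict: "t": time; "q": joint angles; "joint_vel": joint speeds; "tau": joint torques, N m; "eef_pos": TCP position; "eef_rot": TCP orientation; "force": force on the tool from outside, world axes, zero at the start; "torque": the same for the moment, N m; "width": opening from 0.0 (shut) to 1.0 (fully open).
Only numpy, scipy, OpenCV 4.12 (cv2) and the standard library are available. Lean on these libraries where they do the work, as an engineer would, in place of code of your own. Each camera call takes 0.05 s, during which the arm holds its last target. There are 200 camera calls.

## Working session

There is one attempt and no reset: what is moved stays moved. The work goes in short steps, Python scripts to look and compute and a shell command to move; the robot and the scene stay as the last step left them, time stands still between calls to the robot, and variables do not carry over. Pictures are saved under pics/ and viewed, about 8 in all and at most 12, crops included, and the job is handed in when it is done.

```bash
mkdir -p pics; ls; cat > h.py <<'E'
import numpy as np, cv2
from cell import arm
from scipy.spatial.transform import Rotation as R
def Rq(q): return R.from_quat([q[1],q[2],q[3],q[0]])
def ray(f,u,v):
    d=np.array([(u-f['cx'])/f['fx'],-(v-f['cy'])/f['fy'],-1.0])
    return np.array(f['xyz']),Rq(f['orientation']).apply(d)
def onz(f,u,v,z):
    o,d=ray(f,u,v); return o+d*(z-o[2])/d[2]
def proj(f,p):
    c=Rq(f['orientation']).inv().apply(np.array(p)-f['xyz'])
    return f['cx']+f['fx']*c[0]/-c[2], f['cy']-f['fy']*c[1]/-c[2]
def tri(f1,p1,f2,p2):
    A=[];b=[]
    M=np.zeros((3,3));v=np.zeros(3)
    for f,p in((f1,p1),(f2,p2)):
        o,d=ray(f,*p);d=d/np.linalg.norm(d);P=np.eye(3)-np.outer(d,d);M+=P;v+=P@o
    return np.linalg.solve(M,v)
def save(n,im): cv2.imwrite('pics/'+n+'.png',im[:,:,::-1])
E
python3 - <<'E'
from h import *
import pickle
F={}
for n in('scene','top'):
    f=arm.grab_frame(n);F[n]=f;save(n+'0',f['image']);print(n,{k:v for k,v in f.items() if k!='image'})
pickle.dump(F,open('F0.pkl','wb'))
print(arm.get_state())
E
```

```text
pics
scene {'fx': 610.3099237962894, 'fy': 610.3099237962894, 'cx': 324.4756999596124, 'cy': 235.8113854158232, 'xyz': array([ 0.87033208, -0.65770443,  1.27890717]), 'orientation': array([0.92706307, 0.28617182, 0.06733365, 0.23264981])}
top {'fx': 548.3260937099445, 'fy': 548.3260937099445, 'cx': 320.05070171606695, 'cy': 240.0630349351709, 'xyz': array([0.3844066 , 0.00923911, 1.37351245]), 'orientation': array([-0.70291967, -0.05096478,  0.05171116,  0.70755388])}
{'t': 0.1, 'q': array([ 1.07649614e+00,  2.07385828e-01,  1.54277091e+00, -4.18966373e-05,
        1.39350404e+00, -1.50465634e-01]), 'joint_vel': array([-6.93032532e-05, -2.11913908e-03, -2.01362943e-03,  2.14321534e-04,
       -9.19326797e-04,  5.50453965e-04]), 'tau': array([-9.69021567e-04, -3.84098876e+01, -2.92547500e+01, -3.10851692e-04,
        4.86570876e-03,  1.04682735e-05]), 'eef_pos': array([0.19351703, 0.54074976, 0.23023195]), 'eef_rot': array([ 0.57751561, -0.40743502,  0.578811  ,  0.40675576]), 'force': array([ 0.33166674,  0.0409943 , -0.00498444]), 'torque': array([-0.03237534,  0.04716958,  0.01407248]), 'width': 0.9981277671313783}
```

View pics/scene0.png

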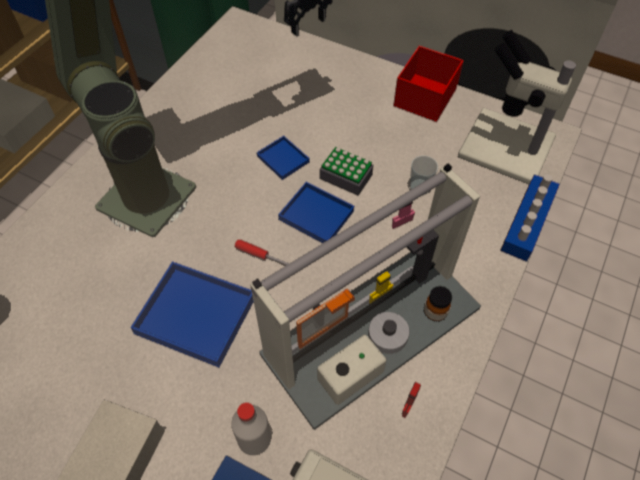

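View pics/top0.png

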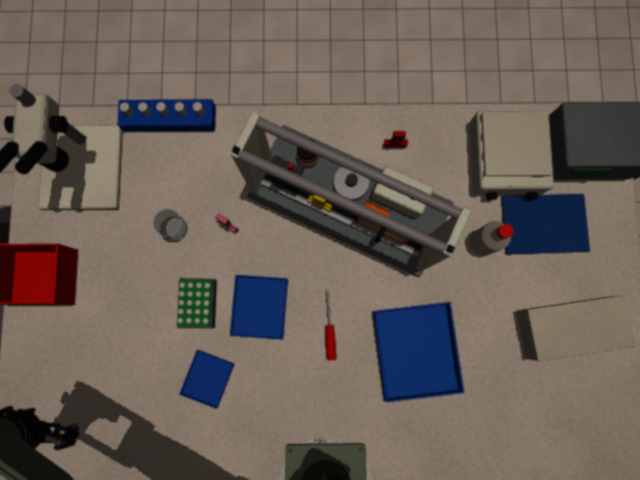

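Candidates: the yellow wedge is at scene (382,287) and top (320,202). The pink one at top (227,223) and the red one at (396,140) have the wrong colour. There are blue trays at top (259,307), (207,379), (418,352) and a flat blue one at (545,223). The middle-sized one beside the rack, at (259,307), fits. I'll confirm in an enlarged crop and measure.

```bash
python3 - <<'E'
from h import *
import pickle
F=pickle.load(open('F0.pkl','rb'))
t=F['top']['image'];s=F['scene']['image']
a=cv2.resize(t[100:285,215:485],(800,548),interpolation=cv2.INTER_CUBIC); save('c1',a)
b=cv2.resize(s[160:430,240:500],(578,600),interpolation=cv2.INTER_CUBIC); save('c2',b)
def blobs(f,lo,hi,mn=15):
    h=cv2.cvtColor(f['image'],cv2.COLOR_RGB2HSV);m=cv2.inRange(h,lo,hi)
    n,l,st,c=cv2.connectedComponentsWithStats(m)
    return [(st[i].tolist(),c[i].round(1).tolist()) for i in range(1,n) if st[i][4]>mn],l
for n in F: print(n,'yel',blobs(F[n],(22,130,80),(35,255,255))[0]); print('or',blobs(F[n],(6,150,80),(19,255,255))[0])
f=F['top'];h=cv2.cvtColor(f['image'],cv2.COLOR_RGB2HSV);m=cv2.inRange(h,(100,120,40),(125,255,255))
for c in cv2.findContours(m,0,2)[0]:
    if cv2.contourArea(c)>800:
        r=cv2.minAreaRect(c);bp=cv2.boxPoints(r);w=[onz(f,*p,0.02) for p in bp]
        print('blue',np.round(onz(f,*r[0],0.02),3),np.round(np.linalg.norm(w[0]-w[1]),3),np.round(np.linalg.norm(w[1]-w[2]),3),np.round(w,3)[:,:2].tolist())
E
```

```text
scene yel [([377, 271, 13, 12, 95], [383.2, 276.3]), ([369, 280, 25, 22, 220], [380.4, 290.1])]
or [([297, 289, 57, 59, 592], [329.2, 312.7]), ([315, 306, 9, 4, 16], [318.8, 307.4]), ([432, 308, 13, 4, 20], [438.4, 310.1])]
top yel [([308, 195, 17, 7, 70], [315.9, 198.1]), ([324, 203, 8, 8, 41], [327.3, 206.5])]
or [([365, 202, 25, 14, 128], [376.9, 208.5])]
blue [0.247 0.283 0.02 ] 0.111 0.096 [[0.213, 0.346], [0.317, 0.308], [0.282, 0.218], [0.179, 0.257]]
blue [ 0.308 -0.228  0.02 ] 0.195 0.218 [[0.406, -0.121], [0.429, -0.314], [0.212, -0.333], [0.19, -0.144]]
blue [0.418 0.159 0.02 ] 0.148 0.13 [[0.351, 0.228], [0.498, 0.218], [0.487, 0.089], [0.34, 0.101]]
blue [ 0.622 -0.557  0.02 ] 0.214 0.146 [[0.692, -0.452], [0.698, -0.666], [0.552, -0.66], [0.546, -0.449]]
blue [0.919 0.404 0.02 ] 0.07 0.246 [[0.885, 0.525], [0.955, 0.528], [0.954, 0.282], [0.884, 0.281]]
```

View pics/c1.png

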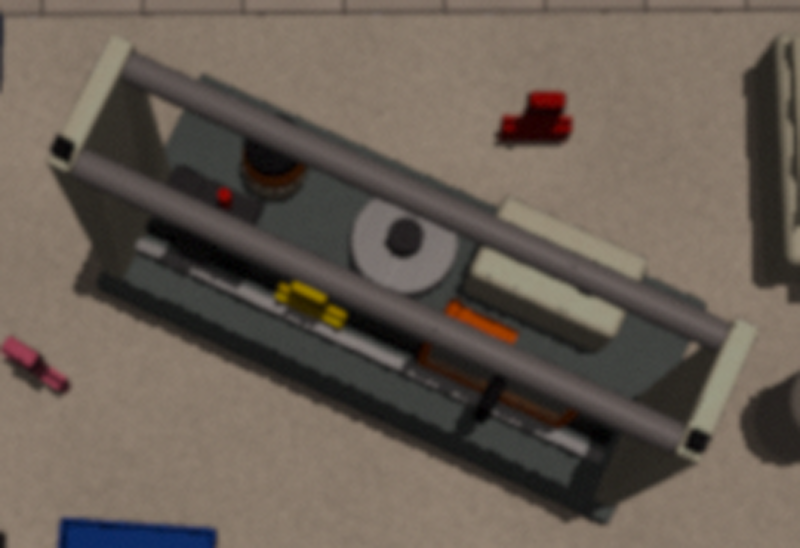

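View pics/c2.png

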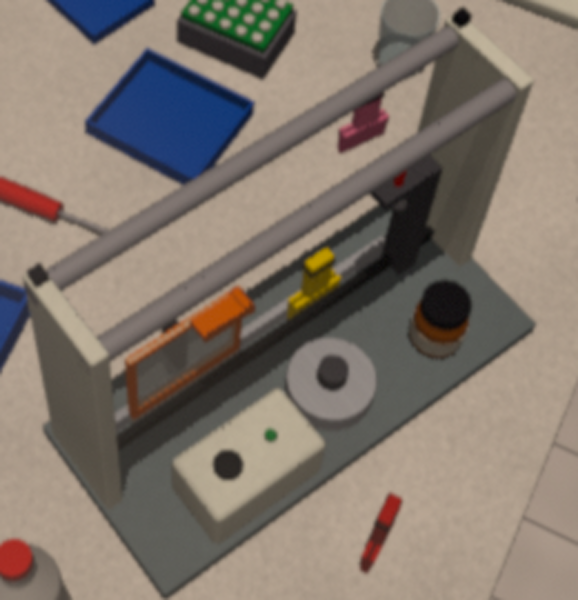

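The crops confirm it. The yellow wedge with handle is upright in the track (c2 319,265). The guard is open to its right, with the orange bump at c2 (222,313) and the grip behind bar level at c1 (490,397). The red pin is at c1 (225,196). Now I'll fit the mill pose from the corners.

```bash
cat > m.py <<'E'
from h import *
import pickle
from scipy.optimize import least_squares
F=pickle.load(open('F0.pkl','rb'));T,S=F['top'],F['scene']
c1=lambda u,v:(215+u*270/800-.5,100+v*185/548-.5); c2=lambda u,v:(240+u*260/578-.5,160+v*.45-.5)
pts=[(T,c1(112,38),(58,222,335)),(T,c1(50,158),(-42,222,335)),(T,c1(757,326),(58,-252,335)),(T,c1(706,461),(-42,-252,335)),
(T,c1(95,283),(-55,225,20)),(T,c1(606,522),(-55,-255,20)),(T,c1(205,75),(155,225,20)),
(S,c2(534,326),(155,225,20)),(S,c2(165,597),(155,-255,20)),(S,c2(45,430),(-55,-255,20)),
(S,c2(530,84),(58,222,335)),(S,c2(25,288),(-42,-252,335))]
E
cat > fit.py <<'E'
from m import *
W=[onz(f,*p,m[2]/1e3)[:2] for f,p,m in pts]
M=np.array([m[:2] for _,_,m in pts])/1e3
def res(x):
    c,s=np.cos(x[2]),np.sin(x[2]);return (M@np.array([[c,s],[-s,c]])+x[:2]-W).ravel()
r=least_squares(res,[.65,.05,-.4],loss='soft_l1',f_scale=.004)
print(r.x.round(4),(res(r.x).reshape(-1,2)*1e3).round(1).tolist())
x,y,a=r.x
def mw(p): c,s=np.cos(a),np.sin(a); return np.array([x+c*p[0]-s*p[1],y+s*p[0]+c*p[1],p[2]])
def wm(p): c,s=np.cos(a),np.sin(a); d=np.array(p[:2])-[x,y]; return np.array([c*d[0]+s*d[1],-s*d[0]+c*d[1],p[2]])
if __name__=='__main__':
    P=lambda n,v:print(n,(wm(v)*1e3).round(1),v.round(4))
    P('wedge top scene z.12',onz(S,383.5,276.8,.12))
    P('wedge foot top: right end',onz(T,*c1(345,318),.058)); P('left end',onz(T,*c1(278,290),.058))
    P('handle tri',tri(S,c2(320,264),T,c1(311,293)))
    P('pin top',tri(S,c2(400,178),T,c1(225,196)))
    P('bump',tri(S,c2(222,312),T,c1(482,322)))
    P('grip top T z.135',onz(T,*c1(498,380),.135))
    P('screwdriver tip',onz(T,327,291,.01));P('sd end',onz(T,331,358,.015))
    P('tip rack',onz(T,196,303,.055)); P('tray',onz(T,259.2,307,.02))
    P('jar top', onz(S,*c2(447,300),.095))
    s=arm.get_state(); print(Rq(s['eef_rot']).as_matrix().round(3))
E
python3 fit.py
```

```text
[ 0.6513 -0.0359 -0.4425] [[5.7, -0.3], [-1.9, 2.5], [1.8, -6.3], [-0.3, -0.4], [-0.7, -0.9], [0.5, -5.9], [4.8, 2.3], [0.6, 2.1], [-0.5, -2.8], [-6.4, -1.6], [1.2, 4.6], [-9.5, 4.3]]
wedge top scene z.12 [  2.2  48.8 120. ] [0.6742 0.0073 0.12  ]
wedge foot top: right end [ 0.1 17.6 58. ] [ 0.6589 -0.02    0.058 ]
left end [-1.9 77.8 58. ] [0.6829 0.0353 0.058 ]
handle tri [ -1.2  49.6 106.9] [0.6714 0.0095 0.1069]
pin top [ 15.  125.3 214.5] [0.7185 0.071  0.2145]
bump [ 15.8 -85.4 182.1] [ 0.629  -0.1198  0.1821]
grip top T z.135 [  -9.6 -115.4  135. ] [ 0.5932 -0.1361  0.135 ]
screwdriver tip [-187.7  -59.5   10. ] [ 0.4562 -0.0093  0.01  ]
sd end [-331.  -136.5   15. ] [ 0.2937 -0.0175  0.015 ]
tip rack [-348.2  211.8   55. ] [0.4273 0.3047 0.055 ]
tray [-293.8   74.6   20. ] [0.4177 0.1574 0.02  ]
jar top [101.7 132.6  95. ] [0.7999 0.0404 0.095 ]
[[-0.001 -0.941  0.337]
 [-0.002  0.337  0.941]
 [-1.     0.    -0.002]]
```

```bash
cat > plan.py <<'E'
# python3 plan.py lean_deg back_mm  gx gy gz(mill, mm) [offs tcp-grasp mm] ...
import sys
from fit import *
def Rd(lean,flip=1):
    t=np.radians(lean);Mx=mw((1,0,0))-mw((0,0,0));My=mw((0,1,0))-mw((0,0,0))
    X=np.sin(t)*Mx-np.cos(t)*np.array([0,0,1]);Z=My*flip
    return np.column_stack([X,np.cross(Z,X),Z])
def plan(lean,back,g,offs=19,yaw=None):
    s=arm.get_state();D=Rd(lean);tcp=mw(np.array(g)/1e3)+D[:,0]*(offs-back)/1e3
    rv=(R.from_matrix(D)*Rq(s['eef_rot']).inv()).as_rotvec()
    print('shift',((tcp-s['eef_pos'])*100).round(2),'rot',rv.round(3),'tcp',tcp.round(3))
def st():
    s=arm.get_state();print('t',s['t'],'q',s['q'].round(2),'F',s['force'].round(1),'w',round(s['width']*8.54,2),'tcp mill',(wm(s['eef_pos'])*1e3).round(1),'X',Rq(s['eef_rot']).as_matrix()[:,0].round(3))
if __name__=='__main__':
    v=list(map(float,sys.argv[1:]));st()
    plan(v[0],v[1],v[2:5],*(v[5:6]))
E
python3 plan.py 32 200 0 48 97; python3 plan.py 32 0 0 48 97
```

```text
[ 0.6513 -0.0359 -0.4425] [[5.7, -0.3], [-1.9, 2.5], [1.8, -6.3], [-0.3, -0.4], [-0.7, -0.9], [0.5, -5.9], [4.8, 2.3], [0.6, 2.1], [-0.5, -2.8], [-6.4, -1.6], [1.2, 4.6], [-9.5, 4.3]]
t 0.1 q [ 1.08  0.21  1.54 -0.    1.39 -0.15] F [ 0.3  0.  -0. ] w 8.52 tcp mill [-660.6  325.1  230.2] X [-0.001 -0.002 -1.   ]
shift [ 39.16 -49.22   2.03] rot [-0.212 -0.517 -0.095] tcp [0.585 0.049 0.25 ]
[ 0.6513 -0.0359 -0.4425] [[5.7, -0.3], [-1.9, 2.5], [1.8, -6.3], [-0.3, -0.4], [-0.7, -0.9], [0.5, -5.9], [4.8, 2.3], [0.6, 2.1], [-0.5, -2.8], [-6.4, -1.6], [1.2, 4.6], [-9.5, 4.3]]
t 0.1 q [ 1.08  0.21  1.54 -0.    1.39 -0.15] F [ 0.3  0.  -0. ] w 8.52 tcp mill [-660.6  325.1  230.2] X [-0.001 -0.002 -1.   ]
shift [ 48.74 -53.76 -14.93] rot [-0.212 -0.517 -0.095] tcp [0.681 0.003 0.081]
```

```bash
sed -i 's/^print(r.x/#&/' fit.py; python3 -m handwheel '[[6,3,-3.8,0.5,0,0,0],[6,6,-7.5,1,-0.02,-0.05,0],[6,9,-11.3,1.5,-0.05,-0.1,-0.02],[6,12,-15,2,-0.06,-0.15,-0.03],[6,15,-18.8,2,-0.08,-0.2,-0.04],[6,18,-22.5,2,-0.1,-0.25,-0.05],[6,21,-26.3,2,-0.12,-0.3,-0.06],[6,24,-30,2,-0.14,-0.35,-0.07],[6,27,-33.8,2,-0.16,-0.4,-0.07],[6,30,-37.5,2,-0.18,-0.45,-0.08],[6,33,-41.3,2,-0.2,-0.5,-0.09],[6,36,-45,2,-0.212,-0.517,-0.095]]' 40; python3 plan.py 32 150 0 48 97;python3 plan.py 32 0 0 48 97
```

```text
t: 1.1
eef_pos: [0.5043, 0.1496, 0.2488]
eef_rot: [0.678, -0.529, 0.47, 0.199]
force: [0.7, 1.0, 0.2]
width: 0.699
t 1.1 q [ 0.35 -0.11  1.94 -0.48  0.96 -0.57] F [0.7 1.  0.2] w 5.97 tcp mill [-212.2  104.7  248.8] X [ 0.478 -0.227 -0.848]
shift [ 10.48 -11.24  -4.07] rot [ 0.001 -0.001 -0.001] tcp [0.609 0.037 0.208]
t 1.1 q [ 0.35 -0.11  1.94 -0.48  0.96 -0.57] F [0.7 1.  0.2] w 5.97 tcp mill [-212.2  104.7  248.8] X [ 0.478 -0.227 -0.848]
shift [ 17.66 -14.64 -16.79] rot [ 0.001 -0.001 -0.001] tcp [0.681 0.003 0.081]
```

```bash
python3 -m handwheel '[[6,3,-3,0,0,0,0],[6,6,-6,-1,0,0,0],[6,9,-9.5,-3,0,0,0],[6,10.5,-11.2,-4,0,0,0],[6,12,-12,-6.5,0,0,0],[6,13.4,-12.6,-9.2,0,0,0],[6,14.8,-13.3,-11.7,0,0,0],[6,14.8,-13.3,-11.7,0,0,0]]'; python3 plan.py 32 0 0 48 97; python3 - <<'E'
from h import *
f=arm.grab_frame('scene');i=f['image'];save('s1',cv2.resize(i[220:340,300:460],(800,600),interpolation=cv2.INTER_CUBIC))
E
```

```text
t: 1.77
eef_pos: [0.6491, 0.0147, 0.1237]
eef_rot: [0.675, -0.527, 0.475, 0.201]
force: [-0.3, -0.3, -0.8]
width: 0.702
t 1.7667 q [ 0.    0.25  1.84 -0.42  0.59 -0.83] F [-0.3 -0.3 -0.8] w 6.0 tcp mill [-23.6  44.7 123.7] X [ 0.467 -0.229 -0.854]
shift [ 3.18 -1.15 -4.28] rot [ 0.001 -0.014  0.002] tcp [0.681 0.003 0.081]
```

View pics/s1.png

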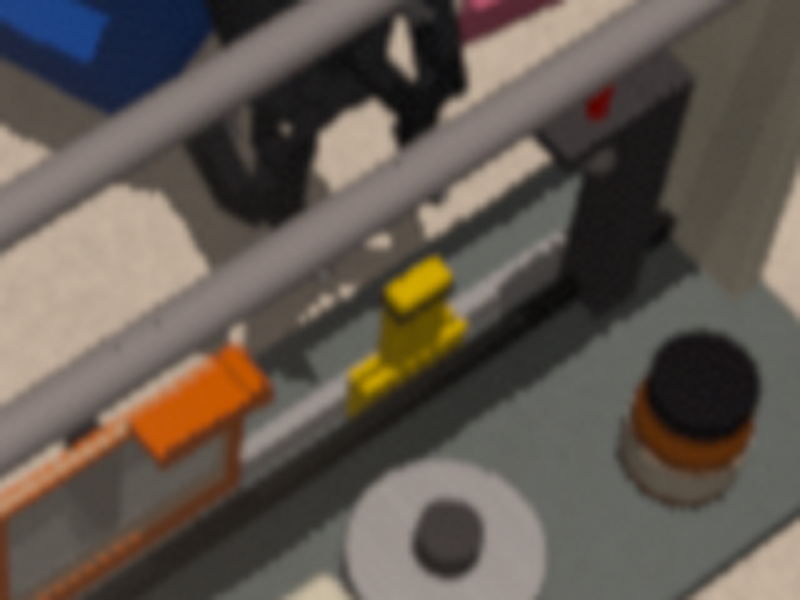

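Shows the open fingers above and in front of the wedge handle, whose top is at full-frame (383.6,277.6). That gives mill y ≈ 48, as measured. I'm going in.

```bash
python3 -m handwheel '[[6,0.8,-0.3,-1.1,0,-0.004,0],[6,1.6,-0.6,-2.1,0,-0.007,0],[6,2.4,-0.9,-3.2,0,-0.01,0],[6,3.2,-1.1,-4.3,0,-0.014,0],[6,3.2,-1.1,-4.3,0,-0.014,0],[4,3.2,-1.1,-4.3,0,-0.014,0],[2.5,3.2,-1.1,-4.3,0,-0.014,0],[2.5,3.2,-1.1,-4.3,0,-0.014,0],[2.5,3.2,-1.1,-4.3,0,-0.014,0],[2.5,3.2,-1.1,-4.3,0,-0.014,0]]' 70; python3 plan.py 32 0 0 48 97
```

```text
t: 2.65
eef_pos: [0.6822, 0.0051, 0.0856]
eef_rot: [0.68, -0.529, 0.468, 0.197]
force: [-5.1, 2.4, 5.8]
width: 0.341
t 2.65 q [-0.02  0.37  1.79 -0.47  0.51 -0.79] F [-5.1  2.4  5.8] w 2.91 tcp mill [10.4 50.3 85.6] X [ 0.484 -0.228 -0.845]
shift [-0.13 -0.19 -0.47] rot [0.001 0.006 0.   ] tcp [0.681 0.003 0.081]
```

```bash
python3 -m handwheel '[[2.5,0,0,0.3,0,0,0],[2.5,0,0,0.6,0,0,0],[2.5,0.1,0.2,0.9,0,0,0],[2.5,0.1,0.2,1.2,0,0,0],[2.5,-0.1,-0.2,1.4,0,0,0],[2.5,-0.1,-0.2,1.6,0,0,0]]' 90; python3 plan.py 32 0 0 48 97
```

```text
t: 3.15
eef_pos: [0.6801, 0.0027, 0.0997]
eef_rot: [0.679, -0.529, 0.469, 0.197]
force: [0.5, -0.5, -1.4]
width: 0.337
t 3.15 q [-0.02  0.34  1.79 -0.44  0.53 -0.82] F [ 0.5 -0.5 -1.4] w 2.88 tcp mill [ 9.5 47.2 99.7] X [ 0.482 -0.228 -0.846]
shift [ 0.08  0.05 -1.88] rot [0.001 0.003 0.001] tcp [0.681 0.003 0.081]
```

```bash
python3 -m handwheel '[[2.5,0,0,0.8,0,0,0],[2.5,0,0,1.6,0,0,0],[2.5,0,0,2.4,0,0,0],[2.5,-0.9,0.4,3.2,0,0,0],[2.5,-2.7,1.3,4,0,0,0],[2.5,-4.5,2.1,5,0,0,0],[2.5,-4.5,2.1,5,0,0,0]]' ; python3 - <<'E'
from plan import *
st()
f=arm.grab_frame('scene');i=f['image'];save('s2',cv2.resize(i[200:350,290:490],(800,600),interpolation=cv2.INTER_CUBIC))
E
```

```text
t: 3.73
eef_pos: [0.6339, 0.0252, 0.1526]
eef_rot: [0.68, -0.529, 0.468, 0.197]
force: [0.9, 0.3, -0.6]
width: 0.336
t 3.7333 q [ 0.02  0.18  1.86 -0.42  0.63 -0.82] F [ 0.9  0.3 -0.6] w 2.87 tcp mill [-41.9  47.7 152.6] X [ 0.484 -0.227 -0.845]
```

View pics/s2.png

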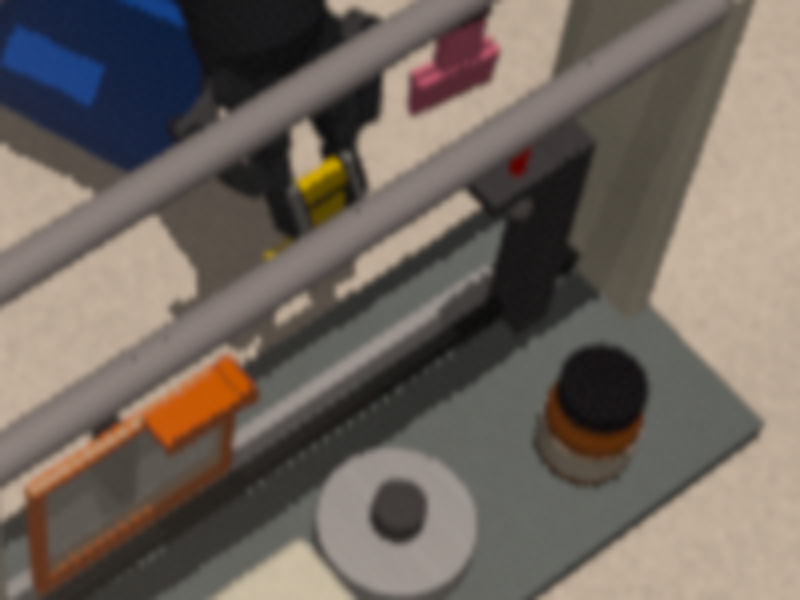

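The wedge is out of the track and held in the jaws (crop 322,190), and nothing else has moved. Next I'll lay it in the tray. With the tool vertical the wedge tilts 32°, so it will come to rest lying along the tray.

```bash
cat > p2.py <<'E'
from plan import *
s=arm.get_state();st()
X0=Rd(32)[:,0]
D0=Rd(32); b=D0.T@((mw((-.0104,0,0))-mw((0,0,0)))+[0,0,-.066])   # wedge base in tool frame
print('b',b.round(3))
g=-0.08; Z=np.array([-np.sin(g),np.cos(g),0]);X=np.array([0,0,-1.]);D=np.column_stack([X,np.cross(Z,X),Z])
for z in (.10,.008):
    tcp=np.array([.372,.158,z])-D@b
    print((R.from_matrix(D)*Rq(s['eef_rot']).inv()).as_rotvec().round(3),((tcp-s['eef_pos'])*100).round(2),tcp.round(3))
E
python3 p2.py
```

```text
t 3.7833 q [ 0.02  0.18  1.86 -0.42  0.62 -0.82] F [ 1.1 -0.5 -0.8] w 2.89 tcp mill [-40.6  47.8 152.4] X [ 0.485 -0.227 -0.845]
b [0.05  0.044 0.   ]
[0.144 0.549 0.353] [-21.94  12.98  -0.19] [0.416 0.155 0.15 ]
[0.144 0.549 0.353] [-21.94  12.98  -9.39] [0.416 0.155 0.058]
```

```bash
python3 -m handwheel '[[2.5,-2,1,0.5,0,0,0],[2.5,-4.5,2.2,1,0.01,0.05,0.03],[2.5,-7,3.8,1.5,0.03,0.12,0.08],[2.5,-9.5,5.3,1.5,0.05,0.19,0.12],[2.5,-12,6.8,1,0.07,0.26,0.17],[2.5,-14.5,8.3,0.5,0.09,0.33,0.21],[2.5,-17,9.8,0,0.1,0.4,0.26],[2.5,-19.5,11.4,0,0.12,0.47,0.3],[2.5,-21.9,13,0,0.144,0.549,0.353],[2.5,-21.9,13,0,0.144,0.549,0.353],[2.5,-21.9,13,0,0.144,0.549,0.353]]'; python3 - <<'E'
from h import *
f=arm.grab_frame('scene');i=f['image'];save('s3',cv2.resize(i[150:270,240:400],(800,600),interpolation=cv2.INTER_CUBIC))
E
python3 p2.py
```

```text
t: 4.7
eef_pos: [0.4173, 0.1548, 0.153]
eef_rot: [0.52, -0.481, 0.519, 0.479]
force: [0.9, -1.1, -0.3]
width: 0.339
t 4.75 q [ 0.16  0.01  1.93 -0.    1.2  -1.33] F [ 0.1 -0.4 -0.3] w 2.85 tcp mill [-292.8   71.9  153. ] X [ 0.004 -0.001 -1.   ]
b [0.05  0.044 0.   ]
[ 0.001  0.004 -0.   ] [-0.18 -0.   -0.26] [0.416 0.155 0.15 ]
[ 0.001  0.004 -0.   ] [-0.18 -0.   -9.46] [0.416 0.155 0.058]
```

View pics/s3.png

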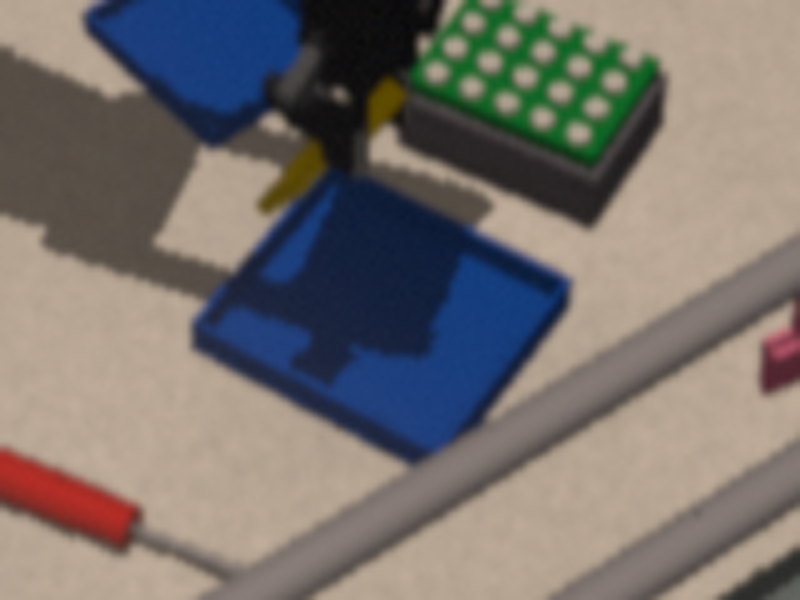

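The wedge is held tilted over the tray as planned. Its foot is at crop (270,205) and its handle at (385,100). I'm lowering it.

```bash
python3 -m handwheel '[[2.5,0,0,-2,0,0,0],[2.5,-0.1,0,-4,0,0,0],[2.5,-0.1,0,-6,0,0,0],[2.5,-0.1,0,-7.5,0,0,0],[2.5,-0.1,0,-8.5,0,0,0],[2.5,-0.1,0,-9.0,0,0,0],[2.5,-0.1,0,-9.0,0,0,0]]'; python3 - <<'E'
from plan import *
st(); f=arm.grab_frame('scene');h=cv2.cvtColor(f['image'],cv2.COLOR_RGB2HSV)
for c in cv2.findContours(cv2.inRange(h,(22,120,60),(35,255,255)),0,2)[0]:
    if cv2.contourArea(c)>10:
        bl=c[:,0][c[:,0,0].argmin()];print(cv2.boundingRect(c),onz(f,*map(float,bl),.02).round(3))
E
```

```text
t: 5.33
eef_pos: [0.4162, 0.1541, 0.0622]
eef_rot: [0.52, -0.48, 0.519, 0.479]
force: [-0.2, 0.4, -1.0]
width: 0.337
t 5.3333 q [ 0.16  0.15  2.   -0.    0.98 -1.33] F [-0.2  0.4 -1. ] w 2.88 tcp mill [-293.8   71.    62.2] X [ 0.002 -0.001 -1.   ]
(293, 202, 12, 12) [0.371 0.132 0.02 ]
(313, 190, 8, 11) [0.394 0.196 0.02 ]
```

```bash
python3 -m handwheel '[[2.5,0,0,-0.2,0,0,0],[2.5,0,0,-0.4,0,0,0],[2.5,0,0,-0.5,0,0,0],[3.3,0,0,-0.5,0,0,0],[4.5,0,0,-0.5,0,0,0],[5.5,0,0,-0.5,0,0,0],[5.5,0,0,-0.5,0,0,0],[5.5,0,0,-0.5,0,0,0]]'; python3 -m handwheel '[[5.5,0,0,1,0,0,0],[5.5,0,0,3,0,0,0],[5.5,0,0,6,0,0,0],[5.5,0,0,10,0,0,0],[2.5,0,0,14,0,0,0],[0,0,0,17,0,0,0],[0,0,0,17,0,0,0]]'; python3 - <<'E'
from plan import *
st(); f=arm.grab_frame('scene');i=f['image'];h=cv2.cvtColor(i,cv2.COLOR_RGB2HSV)
for c in cv2.findContours(cv2.inRange(h,(22,120,60),(35,255,255)),0,2)[0]:
    if cv2.contourArea(c)>10: print(cv2.boundingRect(c),onz(f,*cv2.minAreaRect(c)[0],.012).round(3))
save('s4',cv2.resize(i[150:390,230:500],(675,600),interpolation=cv2.INTER_CUBIC))
E
```

```text
t: 6.05
eef_pos: [0.417, 0.1543, 0.0582]
eef_rot: [0.521, -0.481, 0.519, 0.478]
force: [-0.7, 0.2, -0.8]
width: 0.646
t: 6.63
eef_pos: [0.422, 0.1553, 0.237]
eef_rot: [0.525, -0.484, 0.514, 0.475]
force: [0.2, -0.0, 0.8]
width: 0.223
t 6.6333 q [ 0.16 -0.09  1.84 -0.    1.37 -1.33] F [ 0.2 -0.   0.8] w 1.9 tcp mill [-289.1   74.5  237. ] X [ 0.021  0.002 -1.   ]
(295, 200, 41, 29) [0.428 0.152 0.012]
```

View pics/s4.png

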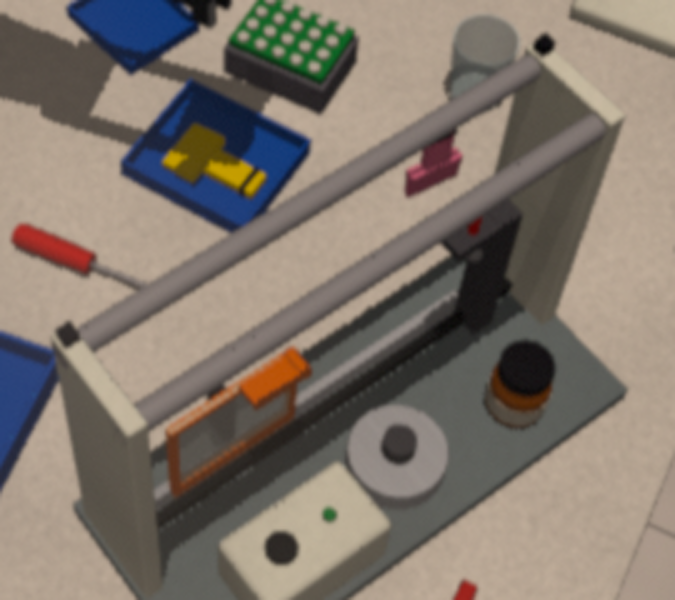

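The wedge lies inside the tray (centre (0.428,0.152), crop 213,158). The guard, jar and everything else are unchanged. Next is the guard, pushed with shut fingers on the grip's -y side.

```bash
python3 plan.py 28 150 -19 -165 90 0; python3 plan.py 28 0 -19 -165 90 0 | tail -1
```

```text
t 6.6833 q [ 0.16 -0.08  1.84 -0.    1.37 -1.33] F [ 0.3 -0.3 -0.6] w 1.18 tcp mill [-290.6   73.4  233.6] X [ 0.015  0.001 -1.   ]
shift [  7.97 -30.16  -1.11] rot [-0.125 -0.46  -0.356] tcp [ 0.5   -0.147  0.222]
shift [ 14.33 -33.18 -14.36] rot [-0.125 -0.46  -0.356] tcp [ 0.563 -0.177  0.09 ]
```

```bash
python3 -m handwheel '[[0,0.5,-2.5,0,0,0,0],[0,1,-5.5,0,-0.01,-0.04,-0.03],[0,2,-8.5,0,-0.03,-0.1,-0.08],[0,3,-12,0,-0.04,-0.16,-0.12],[0,4,-15.5,0,-0.06,-0.22,-0.17],[0,5,-19,0,-0.08,-0.28,-0.22],[0,6,-22.5,0,-0.09,-0.34,-0.26],[0,7,-26,-0.5,-0.11,-0.4,-0.31],[0,8,-30,-1,-0.125,-0.46,-0.356],[0,8,-30.2,-1.1,-0.125,-0.46,-0.356],[0,8,-30.2,-1.1,-0.125,-0.46,-0.356]]'; python3 plan.py 28 0 -19 -165 90 0
```

```text
t: 7.6
eef_pos: [0.498, -0.1482, 0.2199]
eef_rot: [0.671, -0.509, 0.49, 0.223]
force: [-0.5, 0.7, -0.5]
width: 0.005
t 7.6 q [-0.46 -0.2   2.05  0.01  0.81 -1.59] F [-0.5  0.7 -0.5] w 0.04 tcp mill [ -90.4 -167.1  219.9] X [ 0.42  -0.2   -0.885]
shift [  6.54  -2.87 -12.99] rot [-0.002 -0.004  0.004] tcp [ 0.563 -0.177  0.09 ]
```

Now down beside the grip. I'll check before the contact push.

```bash
python3 -m handwheel '[[0,1.2,-0.6,-2.4,0,0,0],[0,2.5,-1.2,-5,0,0,0],[0,3.8,-1.8,-7.6,0,0,0],[0,5,-2.3,-10,0,0,0],[0,6,-2.7,-12,0,0,0],[0,6.5,-2.9,-13,0,0,0],[0,6.5,-2.9,-13,0,0,0]]'; python3 - <<'E'
from plan import *
st();i=arm.grab_frame('top')['image'];save('t1',cv2.resize(i[140:280,320:480],(686,600),interpolation=cv2.INTER_CUBIC))
E
```

```text
t: 8.18
eef_pos: [0.5616, -0.1749, 0.0861]
eef_rot: [0.67, -0.508, 0.492, 0.226]
force: [-0.3, -0.1, -0.5]
width: -0.001
t 8.1833 q [-0.45  0.18  2.    0.01  0.48 -1.58] F [-0.3 -0.1 -0.5] w -0.01 tcp mill [ -21.5 -164.1   86.1] X [ 0.414 -0.197 -0.889]
```

View pics/t1.png

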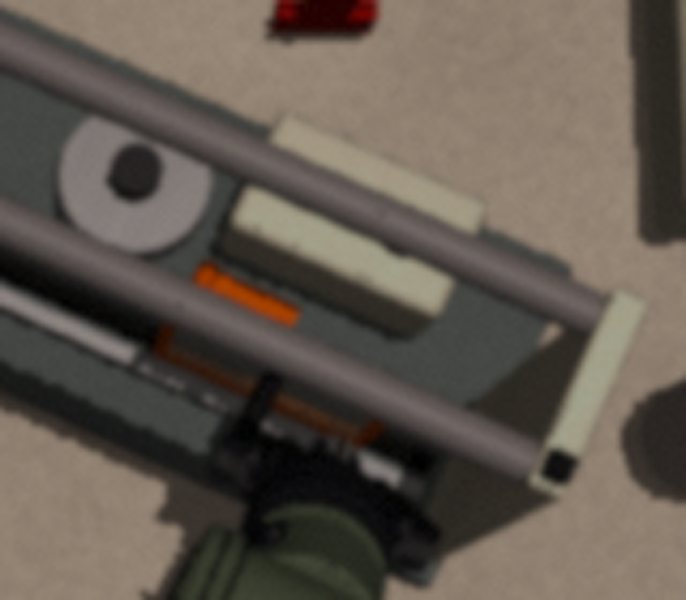

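The shut fingers stand on the -y side of the grip (crop 262,405), clear of the guard and the post. I'll push along mill +y (world 0.428, 0.904).

```bash
python3 -m handwheel '[[0,0.2,0.4,0,0,0,0],[0,0.4,0.9,0,0,0,0],[0,0.7,1.4,0,0,0,0],[0,0.9,1.8,0,0,0,0],[0,1.2,2.5,0,0,0,0],[0,1.5,3.2,0,0,0,0],[0,1.9,4,0,0,0,0],[0,2.3,4.8,0,0,0,0],[0,2.7,5.6,0,0,0,0],[0,3.1,6.5,0,0,0,0],[0,3.5,7.4,0,0,0,0],[0,4,8.4,0,0,0,0]]'; python3 plan.py 28 0 -21 25 87 0
```

```text
t: 9.23
eef_pos: [0.6027, -0.0908, 0.0892]
eef_rot: [0.671, -0.509, 0.491, 0.224]
force: [-3.5, -0.3, 3.8]
width: 0.002
t 9.2333 q [-0.24  0.23  1.94 -0.19  0.51 -1.23] F [-3.5 -0.3  3.8] w 0.02 tcp mill [-20.3 -70.4  89.2] X [ 0.418 -0.198 -0.887]
shift [ 4.03  8.65 -0.22] rot [-0.004 -0.007  0.002] tcp [ 0.643 -0.004  0.087]
```

```bash
python3 -m handwheel '[[0,0.1,1,0,0,0,0],[0,0.4,1.9,0,0,0,0],[0,0.8,2.8,0,0,0,0],[0,1.2,3.7,0,0,0,0],[0,1.6,4.6,0,0,0,0],[0,2,5.4,0,0,0,0],[0,2.3,6,0,0,0,0],[0,2.6,6.6,0,0,0,0],[0,2.6,6.6,0,0,0,0]]'; cat > q.py <<'E'
from plan import *
st(); fr=arm.grab_frame('scene')
def bump(f):
    h=cv2.cvtColor(f['image'],cv2.COLOR_RGB2HSV);m=cv2.inRange(h,(6,200,150),(19,255,255)); n,l,s,c=cv2.connectedComponentsWithStats(m)
    w=wm(onz(f,*c[1+s[1:,4].argmax()],.17))*1e3
    return w,s[1+s[1:,4].argmax()]
def red(f):
    h=cv2.cvtColor(f['image'],cv2.COLOR_RGB2HSV);m=cv2.inRange(h,(0,150,60),(4,255,255))|cv2.inRange(h,(174,150,60),(180,255,255));m[:, :400]=0;m[:,440:]=0;m[:220]=0;m[260:]=0
    return cv2.moments(m,True)['m00'],np.argwhere(m).mean(0)
a=bump(fr);b=bump(S);print(a,b,'dq',a[0][1]-b[0][1]); print(red(fr),red(S))
F_=arm.get_state()['force'];print('My force',F_@ (mw((0,1,0))-mw((0,0,0))))
if len(sys.argv)>1: save(sys.argv[1],cv2.resize(fr['image'][200:350,290:490],(800,600),interpolation=cv2.INTER_CUBIC))
E
python3 q.py
```

```text
t: 9.98
eef_pos: [0.6296, -0.0235, 0.0899]
eef_rot: [0.671, -0.509, 0.49, 0.225]
force: [-0.1, 0.3, -0.7]
width: -0.001
t 9.9833 q [-0.1   0.27  1.87 -0.3   0.56 -1.  ] F [-0.1  0.3 -0.7] w -0.0 tcp mill [-24.8   1.9  89.9] X [ 0.42  -0.197 -0.886]
(array([  8.16819456,  35.83667078, 170.        ]), array([352, 257,  52,  32, 324], dtype=int32)) (array([ 10.54571691, -81.53400103, 170.        ]), array([327, 290,  25,  21, 226], dtype=int32)) dq 117.37067181047001
(20.0, array([240.6 , 419.25])) (21.0, array([240.71428571, 419.28571429]))
My force 0.3989600200550691
```

```bash
python3 -m handwheel '[[0,0.1,0.3,0,0,0,0],[0,0.3,0.6,0,0,0,0],[0,0.4,0.9,0,0,0,0],[0,0.6,1.2,0,0,0,0],[0,0.7,1.5,0,0,0,0],[0,0.9,1.8,0,0,0,0],[0,1,2.1,0,0,0,0],[0,1.1,2.4,0,0,0,0],[0,1.3,2.7,0,0,0,0]]';python3 q.py
```

```text
t: 10.78
eef_pos: [0.6421, 0.0033, 0.0895]
eef_rot: [0.671, -0.509, 0.49, 0.225]
force: [-0.9, -1.7, 0.7]
width: -0.004
t 10.7833 q [-0.04  0.3   1.83 -0.33  0.58 -0.93] F [-0.9 -1.7  0.7] w -0.03 tcp mill [-25.1  31.5  89.5] X [ 0.419 -0.198 -0.886]
(array([ 11.1748488 ,  79.93821995, 170.        ]), array([388, 252,  23,  17, 186], dtype=int32)) (array([ 10.54571691, -81.53400103, 170.        ]), array([327, 290,  25,  21, 226], dtype=int32)) dq 161.47222097686154
(20.0, array([240.6 , 419.25])) (21.0, array([240.71428571, 419.28571429]))
My force -0.7369546936573742
```

```bash
for k in 1; do python3 -m handwheel '[[0,0.1,0.2,0,0,0,0],[0,0.2,0.4,0,0,0,0],[0,0.3,0.6,0,0,0,0],[0,0.4,0.8,0,0,0,0],[0,0.5,1,0,0,0,0]]'; done; python3 q.py
```

```text
t: 11.25
eef_pos: [0.6465, 0.012, 0.0895]
eef_rot: [0.669, -0.51, 0.492, 0.224]
force: [-8.2, -12.5, 6.2]
width: -0.002
t 11.25 q [-0.02  0.31  1.82 -0.35  0.6  -0.9 ] F [ -8.2 -12.5   6.2] w -0.01 tcp mill [-24.8  41.2  89.5] X [ 0.416 -0.201 -0.887]
(array([ 11.20276138,  85.65815234, 170.        ]), array([392, 251,  20,  16, 158], dtype=int32)) (array([ 10.54571691, -81.53400103, 170.        ]), array([327, 290,  25,  21, 226], dtype=int32)) dq 167.19215336435016
(21.0, array([240.71428571, 419.28571429])) (21.0, array([240.71428571, 419.28571429]))
My force -11.061231736170111
```

```bash
python3 -m handwheel '[[0,0.1,0.2,0,0,0,0],[0,0.2,0.4,0,0,0,0],[0,0.3,0.6,0,0,0,0],[0,0.35,0.75,0,0,0,0],[0,0.4,0.9,0,0,0,0]]'; python3 q.py
```

```text
t: 11.72
eef_pos: [0.6499, 0.0193, 0.0897]
eef_rot: [0.669, -0.51, 0.493, 0.224]
force: [-1.8, -3.9, -0.3]
width: 0.0
t 11.7167 q [-0.01  0.32  1.81 -0.36  0.61 -0.88] F [-1.8 -3.9 -0.3] w 0.0 tcp mill [-24.8  49.2  89.7] X [ 0.414 -0.203 -0.887]
(array([ 11.39424197,  89.84404167, 170.        ]), array([395, 252,  17,  13, 121], dtype=int32)) (array([ 10.54571691, -81.53400103, 170.        ]), array([327, 290,  25,  21, 226], dtype=int32)) dq 171.3780426991408
(20.0, array([240.6 , 419.25])) (21.0, array([240.71428571, 419.28571429]))
My force -2.509298572585164
```

```bash
python3 -m handwheel '[[0,0.1,0.2,0,0,0,0],[0,0.15,0.35,0,0,0,0],[0,0.25,0.5,0,0,0,0],[0,0.3,0.6,0,0,0,0],[0,0.3,0.6,0,0,0,0]]'; python3 q.py
```

```text
t: 12.18
eef_pos: [0.654, 0.0268, 0.09]
eef_rot: [0.669, -0.51, 0.492, 0.224]
force: [0.1, -0.8, 0.2]
width: 0.003
t 12.1833 q [ 0.01  0.33  1.79 -0.37  0.61 -0.86] F [ 0.1 -0.8  0.2] w 0.03 tcp mill [-24.4  57.8  90. ] X [ 0.416 -0.202 -0.887]
(array([ 11.5226179 ,  96.56705097, 170.        ]), array([400, 252,  12,  10,  69], dtype=int32)) (array([ 10.54571691, -81.53400103, 170.        ]), array([327, 290,  25,  21, 226], dtype=int32)) dq 178.1010519998323
(21.0, array([240.71428571, 419.28571429])) (21.0, array([240.71428571, 419.28571429]))
My force 0.6063892516045412
```

```bash
python3 -m handwheel '[[0,0.05,0.1,0,0,0,0],[0,0.1,0.2,0,0,0,0],[0,0.1,0.3,0,0,0,0],[0,0.15,0.35,0,0,0,0]]'; python3 q.py
```

```text
t: 12.57
eef_pos: [0.6552, 0.0303, 0.0899]
eef_rot: [0.669, -0.51, 0.492, 0.224]
force: [-0.6, -0.7, -0.4]
width: 0.001
t 12.5667 q [ 0.02  0.33  1.79 -0.37  0.61 -0.85] F [-0.6 -0.7 -0.4] w 0.01 tcp mill [-24.8  61.5  89.9] X [ 0.416 -0.202 -0.887]
(array([ 11.5226179 ,  96.56705097, 170.        ]), array([400, 252,  12,  10,  69], dtype=int32)) (array([ 10.54571691, -81.53400103, 170.        ]), array([327, 290,  25,  21, 226], dtype=int32)) dq 178.1010519998323
(20.0, array([240.6 , 419.25])) (21.0, array([240.71428571, 419.28571429]))
My force -0.6546453918499687
```

```bash
python3 -m handwheel '[[0,0.05,0.1,0,0,0,0],[0,0.1,0.2,0,0,0,0],[0,0.15,0.3,0,0,0,0],[0,0.15,0.3,0,0,0,0]]'; python3 q.py s5
```

```text
t: 12.95
eef_pos: [0.6559, 0.0316, 0.0898]
eef_rot: [0.668, -0.51, 0.493, 0.224]
force: [-3.4, -5.4, 2.9]
width: -0.002
t 12.95 q [ 0.02  0.34  1.78 -0.37  0.62 -0.85] F [-3.4 -5.4  2.9] w -0.02 tcp mill [-24.7  63.   89.8] X [ 0.413 -0.205 -0.887]
(array([  5.94754375,  69.18356297, 170.        ]), array([373, 251,  39,  23, 167], dtype=int32)) (array([ 10.54571691, -81.53400103, 170.        ]), array([327, 290,  25,  21, 226], dtype=int32)) dq 150.71756399268247
(20.0, array([240.6 , 419.25])) (21.0, array([240.71428571, 419.28571429]))
My force -6.508086020783575
```

View pics/s5.png

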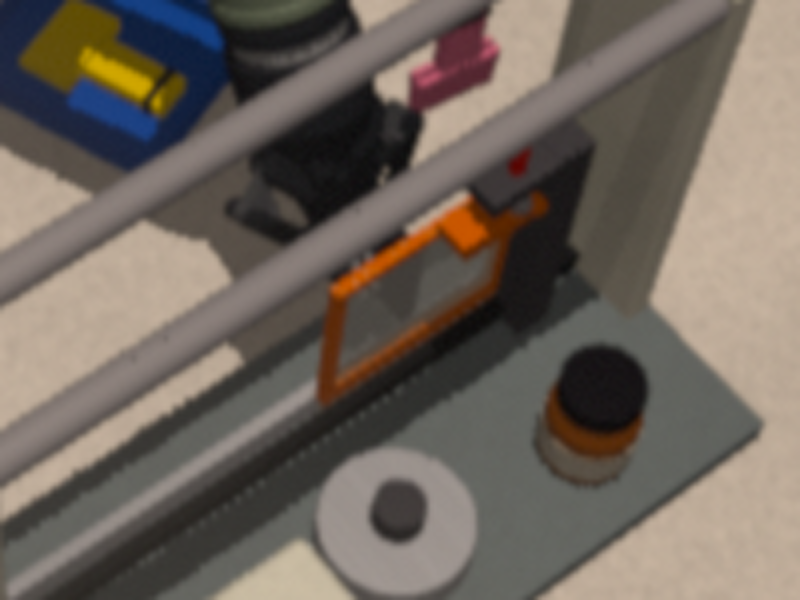

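The guard's leading edge is under the keeper, at the stop (crop 540,205). The force rose to 14.8 N, fell away at the click, and the fingers now touch again at the hard stop with about 6.5 N. One firm press, then back off and verify.

```bash
python3 -m handwheel '[[0,0.05,0.1,0,0,0,0],[0,0.1,0.2,0,0,0,0],[0,0.1,0.25,0,0,0,0]]'; python3 q.py|tail -1; python3 -m handwheel '[[0,0,0,0,0,0,0],[0,-0.3,-0.7,0,0,0,0],[0,-0.8,-1.7,0,0,0,0],[0,-1.2,-2.5,0,0,0,0],[0,-1.2,-2.5,0,0,0,0]]'; python3 q.py
```

```text
t: 13.25
eef_pos: [0.6559, 0.0317, 0.0899]
eef_rot: [0.667, -0.511, 0.495, 0.223]
force: [-5.3, -10.3, 5.1]
width: 0.0
My force -10.249585271223191
t: 13.72
eef_pos: [0.6425, 0.0051, 0.0892]
eef_rot: [0.666, -0.51, 0.496, 0.223]
force: [0.1, -0.5, 0.4]
width: 0.001
t 13.7167 q [-0.03  0.31  1.82 -0.36  0.6  -0.9 ] F [ 0.1 -0.5  0.4] w 0.01 tcp mill [-25.5  33.3  89.2] X [ 0.408 -0.209 -0.889]
(array([ 11.210756  ,  96.52360188, 170.        ]), array([400, 252,  12,  10,  71], dtype=int32)) (array([ 10.54571691, -81.53400103, 170.        ]), array([327, 290,  25,  21, 226], dtype=int32)) dq 178.05760290510688
(21.0, array([240.71428571, 419.28571429])) (21.0, array([240.71428571, 419.28571429]))
My force 0.30484292485749326
```

The guard stayed put after the fingers left. Retreating and doing a final check.

```bash
python3 -m handwheel '[[0,-1,0.5,2.2,0,0,0],[0,-2.5,1.2,5,0,0,0],[0,-4,2,8,0,0,0],[0,-6,3,11,0,0,0],[0,-9,4,14,0,0,0],[0,-12,5,15,0,0,0],[0,-15,5,15,0,0,0],[0,-15,5,15,0,0,0],[0,-15,5,15,0,0,0],[0,-15,5,15,0,0,0],[0,-15,5,15,0,0,0],[0,-15,5,15,0,0,0]]'; python3 q.py; python3 - <<'E'
from h import *
i=arm.grab_frame('scene')['image'];save('s6',cv2.resize(i[130:430,220:500],(560,600),interpolation=cv2.INTER_CUBIC))
E
```

```text
t: 14.77
eef_pos: [0.4939, 0.0555, 0.2393]
eef_rot: [0.667, -0.51, 0.496, 0.223]
force: [-1.2, -0.2, -0.0]
width: -0.004
t 14.7667 q [ 0.1  -0.2   2.   -0.31  0.95 -0.9 ] F [-1.2 -0.2 -0. ] w -0.03 tcp mill [-181.3   15.2  239.3] X [ 0.409 -0.209 -0.888]
(array([ 10.9107643 ,  96.35627036, 170.        ]), array([400, 252,  11,  10,  69], dtype=int32)) (array([ 10.54571691, -81.53400103, 170.        ]), array([327, 290,  25,  21, 226], dtype=int32)) dq 177.89027138148217
(21.0, array([240.71428571, 419.28571429])) (21.0, array([240.71428571, 419.28571429]))
My force -0.5411240434050757
```

View pics/s6.png

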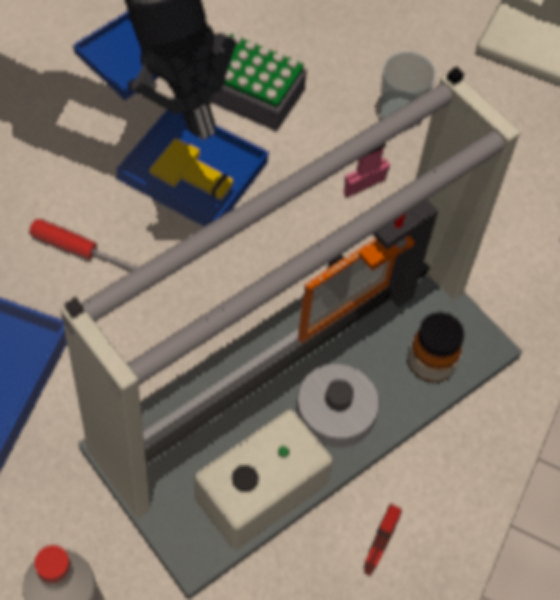

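The final picture shows the wedge in the tray (190,168) and the guard shut at the keeper (360,280). The bystanders haven't moved and the arm is clear.

```bash
python3 -c "
from cell import arm
print(arm.hand_in(), arm.get_state()['t'])"
```

```text
the job is handed in; nothing more can be done
the job is handed in; nothing more can be done
```

The job is done and handed in at about 15 s of robot time: the yellow wedge is in the blue tray and the guard is latched shut.

- **Wedge:** I worked it loose with an upward pull and small side pulls along y, then laid it in the middle-sized blue tray. The last picture shows it lying inside the tray, and nothing else on the bench or in the mill looks moved.
- **Guard:** I pushed it with shut fingers on the -y side of the grip. Resistance rose to about 15 N, fell to nothing at the click, and came back at the hard stop. Forces stayed below 20 N in the readings at the end of each move; I did not see the peaks in between.
- **Latch:** The guard stayed within 0.2 mm of its place for over a second after the fingers left it.
- **Not confirmed:** The red pin's 3.5 mm rise was too small to see in the camera; its pixels stayed within 0.2 px, so the latch rests on the force and position readings. The final image-measured travel of about 178 mm is rough, because the keeper hides part of the bump. I did not pull back on the guard to test the latch.

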